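# Set the bag sealer's timer by clicks and test the press

## Robot

A 6-joint arm with a two-finger parallel gripper is mounted at the origin on the work surface. World frame = base frame: x ahead of the robot, y to its left, z up, the work surface at z = 0. Lengths are in m, angles in rad, forces in N, time in s.
With the tool pointing down it reaches from about 0.35 to 0.975 m from the base axis. Payload 17.4 kg.
Tool frame: the origin (TCP) lies between the finger pads; the fingertips stand arm.tip_extent ahead of it and the grasp point (between the pads) lies 2 mm behind it (arm.tip_extent is the distance from the TCP to the fingertips, in m); z points along the fingers, y is the line along which they close (so a half turn about z gives the same grasp; the last joint's range is limited). The gripper opens to 85 mm and grips with 20 to 120 N. Pads are 22 mm wide; open, the fingers measure 114 mm over their backs; the gripper's body (76 mm by 85 mm) begins 54 mm behind the grasp point. The pads swing forward as they close: fully open they stand 13 mm farther back than shut.
Start: joints at [-1.21, 0.116, 1.442, -0, 1.584, -0.038], TCP at [0.262, -0.622, 0.248] pointing down, gripper open.
Joint ranges: [-2.83, 2.83], [-0.83, 2.19], [0.07, 2.5], [-1.14, 4.28], [0.01, 3], [-2.97, 2.97]. Speed limits (rad/s): [1.89, 1.89, 2.22, 3.14, 3.14, 3.14].

## Interface

Orientations are given as a unit quaternion [x, y, z, w].
In Python, from plant import arm, vision gives the robot as it stands. The module is installed in compiled form; this text tells all that it offers.
- The arm moves only by the tool carry_out, never from a script. Its argument "rows" is one flat list of numbers, 7 for each row, row after row: the closure, from -1 (fully open) to 1 (shut), then the shift along the world's x, y, z in mm, then the turn, a rotation vector about the world's x, y, z in degrees. In form: [hand, dx, dy, dz, ax, ay, az, hand, dx, dy, dz, ax, ay, az, ...]. A call has 1 to 12 rows; each row shifts and turns the commanded pose from where the row before left it; what a row does not reach is not made up. A row lasts 1/10 s, in which the tool goes at most 50 mm and 8.59 degrees, less where a joint would pass 70% of its speed; a pose out of reach is approached as far as the arm can. A call with a gripper value outside its range is refused whole. The fingers move at their own pace and stop on an object; "squeeze" is the grip in N (left out, the last holds). Time passes only in rows, so rows that do not move let the fingers close. It gives the time, the measured TCP pose, the force, the opening and the grip force at its end, in the units of the state.
- arm.get_state(): the state, without advancing time (a new reading comes with each control period).
- vision.get_image(name): name is "scene" or "top"; returns (picture, depth): 480x640x3 uint8, red, green, blue; 480x640 float32, m along the optical axis (not along the pixel's ray), 0 where there is no reading.
- vision.camera_params(name): a dict with "intrinsics" (3x3 intrinsics, pixels), "D" ([k1, k2, p1, p2, k3] as OpenCV has them; the pictures are not rectified), "R" (3x3) and "t" (3): a world point X has camera coordinates R X + t. Camera axes: x right, y down, z forward; pixel columns grow to the right and rows downward; lengths in m; the calibration is good to about 2 mm. A picture is of the moment at which its call begins. camera_params takes no time and is no camera call.
- arm.close_job(): hands the job in; it is judged then, once.
The state is a dict: "time": time; "joints": joint angles; "joint_velocities": joint speeds; "joint_efforts": joint torques, N m; "tcp_pos": TCP position; "tool_rot": TCP orientation; "force": force on the tool from outside, world axes, zero at the start; "ft_torque": the same for the moment, N m; "grip_width": finger opening in m; "grasp_force": force on a finger pad.
Only numpy, scipy, OpenCV 4.12 (cv2) and the standard library are available. Lean on these libraries where they do the work, as an engineer would, in place of code of your own. Each camera call takes 0.05 s, during which the arm holds its last target. There are 200 camera calls.

## Task

The pointer on the bag sealer's timer knob has slipped on its shaft, so set the timer by feel: wind the knob back anticlockwise until you feel it come up against its end stop, without forcing it, then turn it up exactly six clicks and let go of it. Then make a dry test press: push the sealing arm down by its handle until the jaws meet, keep them firmly together for about a second without leaning hard on them, and let the arm come up again. Do not knock the things lying around the sealer.

Things in the scene. Friction and masses are not known exactly. Their poses are not given: they have to be found in the camera images.
- sealer: bag sealer, grey steel, screwed to the bench, 375 mm long along its own y. Origin: on the bench under the base; z up; +y to the rear housing with the knob, -y to the front with the arm's handle. Front base 85 mm wide, top 60 mm high, with the lower jaw (rubber strip) along it; rear housing 104 mm wide, y 53 to 178 mm, flat top 100 mm high; two hinge cheeks between, top 102 mm
- knob_axis (a point): point on the timer knob's vertical axis, at the height to grip: 20 mm above the housing's flat top, 120 mm above the bench; axes of the sealer, do not turn with the knob. Knob: black, round, fluted, 42 mm diameter, from 3 to 29 mm above the housing's top. The white pointer on it has slipped and tells nothing
- timer_knob (a joint): knob angle, rad, grows clockwise seen from above (up); its zero means nothing (the shaft sits differently each time). The switch below has notches 0 to 9, 0.262 rad apart: leaving one takes 0.1 to 0.13 N m, reversing half-way. Let go, it snaps to the nearest. The end stop holds it right at notch 0: from there torque climbs, 0.2 to 0.3 N m in 0.06 rad, forced above 0.45. Starts in notch 3 to 8
- press_handle (a point): middle of the upper face of the sealing arm's handle, a black rounded grip 70 mm long (along the arm), 34 mm wide, 22 mm thick, 202 mm from the hinge. Arm up: about 176 mm above the bench; jaws shut: about 108 mm. Its x is the sealer's x, -y runs along the arm away from the hinge, z out of the upper face
- press_hinge (a point): hinge of the sealing arm, 88 mm above the bench, at sealer y = 22 mm; the hinge axis is the sealer's x
- press_arm (a joint): arm angle, rad: 0 = up at rest (0.35 above level), grows as it is pushed down, springs back up. On the handle 2.5 N starts it, 5 N brings it to the jaws, which meet at 0.33 to 0.37 depending on the strip's wear (not measured: feel it); then the force climbs some 5 N per mm. 10 to 25 N on the handle holds the jaws firmly, 15 N is right, over 27 N is leaning hard
- carton_center (a point): middle of a small closed carton, 150 x 110 x 80 mm, 0.35 kg, loose on the bench: leave alone
- tape_center (a point): middle of a roll of clear packing tape lying flat, 104 mm outside diameter, 48 mm high, loose: leave alone
- cutter_center (a point): middle of a box cutter lying flat, handle 105 mm along its x, 20 mm wide, 16 mm thick, loose: leave alone

How it is judged:
On the way, in this order (a step that is already met when the one before it is completed fails the run):
1. the knob is wound back against its lower end stop (contact force between stop_lug and stop_low above 2 N), for 0.1 s.
2. the knob is in the sixth notch up from the stop and let go (contact force between plunger_ball and roller8 above 0.5 N and contact force between plunger_ball and roller9 above 0.5 N and contact force between the fingers and timer_knob below 0.3 N), for 0.2 s.
3. the arm is pressed down and the jaws are held firmly together (contact force between jaw_upper and jaw_lower above 8 N), for 0.8 s.
At the end, for the whole second after the job is handed in: the timer knob rests in notch six (six clicks above notch 0 at the lower stop, within about 2 degrees) and the sealing arm has come back up (within 0.04 rad of its rest) (contact force between plunger_ball and roller8 above 0.5 N and contact force between plunger_ball and roller9 above 0.5 N and value of joint press_arm below 0.04 rad); the robot touches nothing.
It fails at once if the knob is forced against an end stop (more than 30 N on the stop, about 0.5 N m) (contact force between stop_lug and stop_low above 30 N or contact force between stop_lug and stop_high above 30 N).
It fails at once if the jaws are pressed together too hard (more than 46 N between them, about 27 N on the handle) (contact force between jaw_upper and jaw_lower above 46 N).
It fails at once if a thing lying around is knocked out of place by more than 15 mm (distance of any of carton_center, tape_center, cutter_center from where it was at the start of the episode above 0.015 m).
It also fails if it takes over 72 s, if anything falls off the work surface, if the arm or the gripper's body presses on something with over 40 N, if the wrist force passes 120 N, or if a joint passes its speed limit or range.

## Working session

There is one attempt and no reset: what is moved stays moved. The work goes in short steps, Python scripts to look and compute and a tool call to move; the robot and the scene stay as the last step left them, time stands still between calls to the robot, and variables do not carry over. Pictures are saved under pics/ and viewed, at most 10 in all, crops included, and the job is handed in when it is done.

Besides the shell and the picture viewer there is one more tool, called after "Call:" as a command line: name --argument value ..., lists and objects as JSON in quotes. carry_out: Moves the arm, as the interface text tells. Its arguments: {"type":"object","properties":{"rows":{"type":"array","items":{"type":"number"}},"squeeze":{"type":"number"}},"required":["rows"]}

```bash
mkdir -p pics
python3 - <<'E'
from plant import arm, vision
import cv2,numpy as np
for n in("top","scene"):
    im,d=vision.get_image(n); cv2.imwrite(f"pics/{n}0.png",im[:,:,::-1]); np.savez(f"{n}0.npz",im=im,d=d)
    p=vision.camera_params(n); print(n,p)
print(arm.get_state(),arm.tip_extent)
E
```

```text
top {'intrinsics': array([[454.04569777,   0.        , 324.9300534 ],
       [  0.        , 454.04569777, 242.85068655],
       [  0.        ,   0.        ,   1.        ]]), 'D': array([0.02579314, 0.        , 0.        , 0.        , 0.        ]), 'R': array([[-0.0286873 , -0.99919482, -0.02804917],
       [-0.99448548,  0.03136138, -0.10007542],
       [ 0.1008745 ,  0.0250236 , -0.99458441]]), 't': array([0.03204766, 0.53777486, 1.06087984])}
scene {'intrinsics': array([[621.57452004,   0.        , 312.17250647],
       [  0.        , 621.57452004, 245.89217432],
       [  0.        ,   0.        ,   1.        ]]), 'D': array([-0.00165569,  0.        ,  0.        ,  0.        ,  0.        ]), 'R': array([[ 0.89259163,  0.45086464,  0.0011193 ],
       [ 0.36375544, -0.71866745, -0.59262051],
       [-0.26638723,  0.52937526, -0.80548102]]), 't': array([-0.46363939, -0.12853225,  1.54936935])}
{'time': 0.1, 'joints': array([-1.20982735e+00,  1.16437727e-01,  1.44219293e+00, -4.32649454e-05,
        1.58400680e+00, -3.78040797e-02]), 'joint_velocities': array([ 0.00226663, -0.00104655, -0.0014336 ,  0.00223994,  0.00024116,
       -0.00081905]), 'joint_efforts': array([ 2.90327233e-03, -7.33668494e+01, -6.33786035e+01,  6.16294369e-05,
        5.30027944e-03,  7.40919995e-05]), 'tcp_pos': array([ 0.26201847, -0.62190362,  0.24763962]), 'tool_rot': array([ 9.80188192e-01,  1.98067753e-01, -1.05393492e-04, -5.12119433e-04]), 'force': array([ 0.38437065,  0.07198624, -0.21433375]), 'ft_torque': array([-0.03869095, -0.01599778,  0.02713632]), 'grasp_force': 0.0, 'grip_width': 0.0853209152250933} 0.017
```

View pics/top0.png

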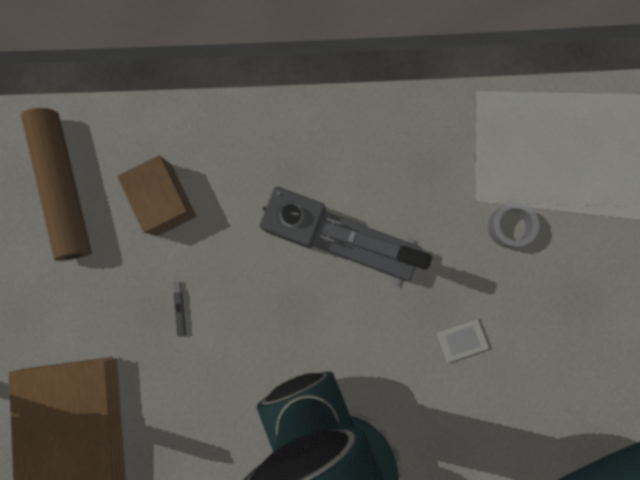

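View pics/scene0.png

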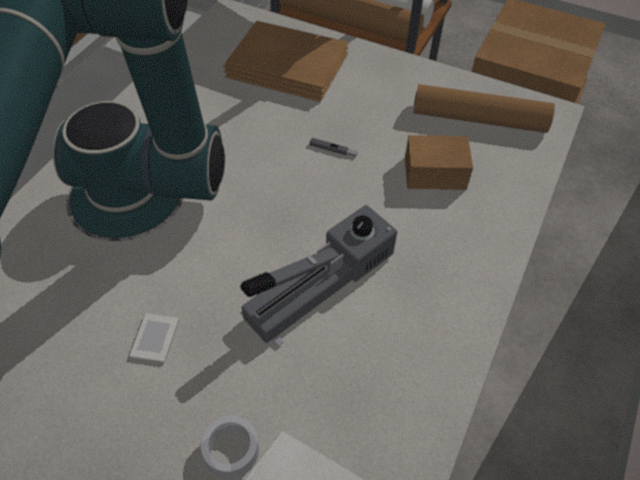

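Top view: the knob is at about (291,214), the housing around it, and the handle at about (414,256). The tape is at (515,228), the cutter at (180,310) and the carton at (156,196). In the scene view the knob is at (362,226) and the handle at (258,284).

```bash
cat > h.py <<'E'
import numpy as np,cv2
from plant import vision
P={n:vision.camera_params(n) for n in("top","scene")}
def ray(n,uv):
    p=P[n]; q=cv2.undistortPoints(np.array(uv,float).reshape(-1,1,2),p["intrinsics"],p["D"]).reshape(-1,2)
    d=np.c_[q,np.ones(len(q))]@p["R"]; return -p["R"].T@p["t"],d
def onz(n,uv,z):
    c,d=ray(n,uv); return c+d*((z-c[2])/d[:,2])[:,None]
def tri(a,b):
    A=[];B=[]
    for n,uv in(("top",a),("scene",b)):
        c,d=ray(n,uv); d=d[0]/np.linalg.norm(d[0]); M=np.eye(3)-np.outer(d,d); A.append(M);B.append(M@c)
    return np.linalg.lstsq(np.vstack(A),np.hstack(B),rcond=None)[0]
def cloud(n,d):
    v,u=np.mgrid[0:480,0:640]; c,r=ray(n,np.c_[u.ravel(),v.ravel()]); return (c+r*d.ravel()[:,None]).reshape(480,640,3)
E
python3 - <<'E'
from h import *
for n,kb,hb in(("top",(270,195,315,235),(390,235,440,280)),("scene",(340,205,385,250),(235,265,285,300))):
    f=np.load(n+"0.npz"); im=f["im"]; X=cloud(n,f["d"]); mx=im.max(2)
    for nm,(a,b,c,e) in(("knob",kb),("handle",hb)):
        m=np.zeros((480,640),np.uint8); m[b:e,a:c]=(mx[b:e,a:c]<38)
        k,l,s,ce=cv2.connectedComponentsWithStats(m); i=1+np.argmax(s[1:,4]); 
        pts=X[l==i]; r=cv2.minAreaRect(np.argwhere(l==i)[:,::-1].astype(np.float32))
        print(n,nm,s[i],ce[i],"rect",r,"med",np.median(pts,0).round(4), "zmin/max",np.percentile(pts[:,2],[5,50,95]).round(4))
    # housing top plane
    m=(abs(X[...,2]-.1)<.008)
    reg=np.zeros_like(m); 
    if n=="top": reg[175:255,250:335]=1
    else: reg[195:280,315:405]=1
    p=X[m&reg]; print(n,"housing",len(p),cv2.minAreaRect((p[:,:2]*1000).astype(np.float32)),p.mean(0))
    for z in (.03,.06): pass
f=np.load("top0.npz");X=cloud("top",f["d"])
m=(X[...,2]>.045)&(X[...,2]<.2); reg=np.zeros_like(m); reg[175:290,250:440]=1; reg[350:]=0
p=X[m&reg]; print("whole",cv2.minAreaRect((p[:,:2]*1000).astype(np.float32)))
for nm,(a,b,c,e) in dict(tape=(485,200,545,255),cutter=(170,278,192,340),carton=(115,150,200,240)).items():
    q=X[b:e,a:c].reshape(-1,3); q=q[q[:,2]>.008]; print(nm,cv2.minAreaRect((q[:,:2]*1000).astype(np.float32)),np.percentile(q[:,2],95))
E
python3 - <<'E'
import cv2
a=cv2.imread("pics/top0.png")[180:300,250:450]; b=cv2.imread("pics/scene0.png")[195:345,225:405]
import numpy as np
a=cv2.resize(a,(800,480),interpolation=cv2.INTER_CUBIC); cv2.imwrite("pics/c1.png",cv2.convertScaleAbs(a,alpha=1.8))
E
```

```text
top knob [283 206  16  17 133] [290.06015038 214.04511278] rect ((291.03839111328125, 213.69227600097656), (16.36365509033203, 14.422204971313477), 33.6900634765625) med [0.5942 0.0881 0.13  ] zmin/max [0.1267 0.13   0.1327]
top handle [398 247  33  21 437] [413.97940503 257.24942792] rect ((413.9305725097656, 257.32208251953125), (31.67680549621582, 14.376855850219727), 17.354022979736328) med [ 0.4878 -0.169   0.1773] zmin/max [0.1676 0.1773 0.1863]
top housing 2374 ((588.263427734375, 66.67213439941406), (172.12635803222656, 104.1824951171875), 67.43355560302734) [0.59200212 0.07980301 0.10053056]
scene knob [353 216  19  20 272] [362.26838235 225.76470588] rect ((362.0, 225.5), (19.0, 18.0), 90.0) med [0.6007 0.079  0.1285] zmin/max [0.1121 0.1285 0.1338]
scene handle [241 273  35  23 455] [257.85494505 284.27692308] rect ((257.9689636230469, 284.424560546875), (15.882705688476562, 33.016448974609375), 67.61986541748047) med [ 0.4938 -0.1776  0.1779] zmin/max [0.1648 0.1779 0.1873]
scene housing 2134 ((582.9134521484375, 52.079803466796875), (202.10426330566406, 105.5043716430664), 67.12834930419922) [0.5950201  0.06752658 0.10098756]
whole ((548.5000610351562, -28.06927490234375), (377.6201171875, 104.90538787841797), 67.43355560302734)
tape ((486.56951904296875, -255.32675170898438), (107.7079086303711, 489.7020568847656), 25.747268676757812) 0.051833822455828835
cutter ((378.5752258300781, 191.83889770507812), (397.5373840332031, 131.25550842285156), 85.58667755126953) 0.020631843664218327
carton ((542.0096435546875, 261.9907531738281), (566.808349609375, 170.35926818847656), 50.76091766357422) 0.08396714102919049
```

View pics/c1.png

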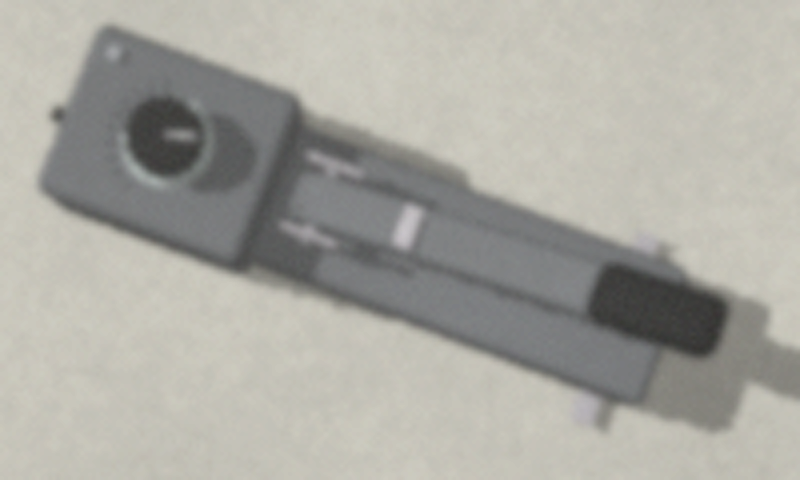

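The crop shows the knob's disc centred at crop (163,138), which is (290.8,214.5) in the full image. The handle spans crop (590–728, 262–355), and the cutter, tape and carton are all well clear of it.

Run:
```python
from h import *
k=onz("top",[[290.8,214.4]],.129)[0]; print("knob top",k, "tri",tri([290.8,214.4],[362.3,225.0]), "scene z.125", onz("scene",[[362.3,225.8]],.123)[0])
h=tri([414,257.3],[258,284.4]); print("handle tri",h,onz("top",[[414,257.3]],.174))
# local frame from whole rect
for n in ("top","scene"):
    f=np.load(n+"0.npz");X=cloud(n,f["d"])
    # knob top surface
    m=abs(X[...,2]-.129)<.006
    reg=np.hypot(X[...,0]-k[0],X[...,1]-k[1])<.035; p=X[m&reg]; c,r=cv2.minEnclosingCircle((p[:,:2]*1000).astype(np.float32)); print(n,"knob circle",c,r,len(p),p.mean(0))
    m=(abs(X[...,2]-.1)<.006)&(np.hypot(X[...,0]-k[0],X[...,1]-k[1])<.085)
    p=X[m]; print(n,"housing",cv2.minAreaRect((p[:,:2]*1000).astype(np.float32)))
v=(k-h)[:2]; print("dir deg",np.degrees(np.arctan2(v[1],v[0])),np.linalg.norm(v))
```

```text
knob top [0.59314491 0.08622511 0.129     ] tri [0.59551655 0.08766956 0.11820854] scene z.125 [0.59817774 0.08252492 0.123     ]
handle tri [ 0.48875027 -0.17109551  0.16563317] [[ 0.48807385 -0.16977381  0.174     ]]
top knob circle (597.0729370117188, 88.28160095214844) 22.591455459594727 296 [0.59641786 0.08804992 0.1298246 ]
top housing ((592.1448974609375, 76.44878387451172), (150.35089111328125, 103.79573822021484), 67.39974975585938)
scene knob circle (595.2473754882812, 84.36792755126953) 23.792293548583984 261 [0.5970967  0.08481195 0.12971541]
scene housing ((592.989990234375, 75.96719360351562), (150.2528076171875, 105.5043716430664), 67.12834930419922)
dir deg 67.91766949624716 0.27769073162747504
```

Call:
carry_out --rows '[-1, 17, 35, 0, 0, 0, 0, -1, 17, 35, 0, 0, 0, 0, -1, 17, 35, 0, 0, 0, 0, -1, 17, 35, 0, 0, 0, 0, -1, 17, 35, 0, 0, 0, 0, -1, 17, 35, 0, 0, 0, 0, -1, 17, 35, 0, 0, 0, 0, -1, 17, 35, 0, 0, 0, 0, -1, 17, 35, 0, 0, 0, 0, -1, 17, 35, 0, 0, 0, 0]'

```text
time: 1.1
tcp_pos: [0.4324, -0.2705, 0.2481]
tool_rot: [0.98, 0.198, -0.0, -0.0]
force: [0.0, -0.3, 0.1]
grip_width: 0.0855
grasp_force: 0.0
```

Call:
carry_out --rows '[-1, 17, 35, 0, 0, 0, 0, -1, 17, 35, 0, 0, 0, 0, -1, 17, 35, 0, 0, 0, 0, -1, 17, 35, 0, 0, 0, 0, -1, 17, 35, 0, 0, 0, 0, -1, 17, 35, 0, 0, 0, 0, -1, 17, 35, 0, 0, 0, 0, -1, 17, 35, 0, 0, 0, 0, -1, 17, 35, 0, 0, 0, 0, -1, 10, 35, 0, 0, 0, 0, -1, 0, 0, 0, 0, 0, 0]' --squeeze 30

```text
time: 2.2
tcp_pos: [0.5956, 0.0813, 0.2474]
tool_rot: [0.98, 0.2, -0.001, -0.0]
force: [-0.5, -0.4, -0.2]
grip_width: 0.0853
grasp_force: 0.0
```

Call:
carry_out --rows '[-1, 0, 5.5, -25, 0, 0, 0, -1, 0, 0, -25, 0, 0, 0, -1, 0, 0, -25, 0, 0, 0, -1, 0, 0, -25, 0, 0, 0, -1, 0, 0, -15, 0, 0, 0, -1, 0, 0, -10, 0, 0, 0, -1, 0, 0, 0, 0, 0, 0]'

```text
time: 2.9
tcp_pos: [0.5947, 0.0832, 0.1224]
tool_rot: [0.98, 0.198, -0.001, -0.0]
force: [0.6, 0.8, -0.2]
grip_width: 0.0852
grasp_force: 0.0
```

```bash
cat > s.py <<'E'
from plant import arm
import numpy as np
s=arm.get_state(); q=s["tool_rot"]
print("t",s["time"].__round__(2),"F",s["force"].round(2),"T",s["ft_torque"].round(3),"yaw",round(np.degrees(2*np.arctan2(q[1],q[0])),2),"w",round(s["grip_width"],4),"gf",s["grasp_force"],"p",s["tcp_pos"].round(4),"j6",s["joints"][5].round(3))
E
cat > look.py <<'E'
import sys,cv2,numpy as np
from plant import vision
o=[]
for n,(a,b,c,e) in(("top",(240,160,360,280)),("scene",(300,160,420,280))):
    im,_=vision.get_image(n); o.append(cv2.resize(cv2.convertScaleAbs(im[b:e,a:c,::-1],alpha=1.8),(400,400),interpolation=cv2.INTER_CUBIC))
cv2.imwrite(sys.argv[1],np.hstack(o))
E
python3 look.py pics/g1.png; python3 s.py
```

```text
t 3.0 F [ 0.29 -0.12 -0.49] T [0.027 0.036 0.025] yaw 22.84 w 0.0854 gf 0.0 p [0.5955 0.0834 0.1243] j6 1.269
```

View pics/g1.png

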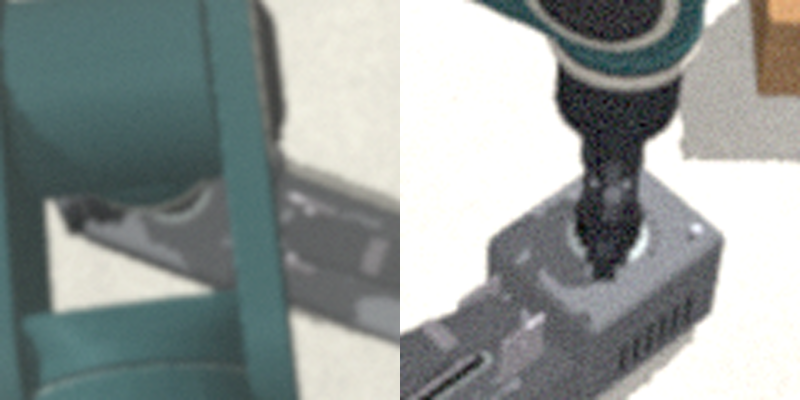

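The scene view shows the open gripper straddling the knob, with the knob's pale ring at about (605,240) visible on both sides of the fingers. The commanded y is 3.5 mm short, so I correct that and close.

Call:
carry_out --rows '[-1, 1, 3.5, 0, 0, 0, 0, -1, 0, 0, 0, 0, 0, 0, 1, 0, 0, 0, 0, 0, 0, 1, 0, 0, 0, 0, 0, 0, 1, 0, 0, 0, 0, 0, 0, 1, 0, 0, 0, 0, 0, 0, 1, 0, 0, 0, 0, 0, 0, 1, 0, 0, 0, 0, 0, 0, 1, 0, 0, 0, 0, 0, 0, 1, 0, 0, 0, 0, 0, 0]' --squeeze 30

```text
time: 4.0
tcp_pos: [0.5961, 0.087, 0.1236]
tool_rot: [0.98, 0.198, 0.0, -0.0]
force: [-2.6, 0.9, 5.4]
grip_width: 0.0409
grasp_force: 30.3
```

```bash
cat > s.py <<'E'
from plant import arm,vision
import numpy as np
L=[]
for i in range(4):
    s=arm.get_state(); q=s["tool_rot"]
    L.append(np.r_[s["force"],s["ft_torque"],np.degrees(2*np.arctan2(q[1],q[0])),s["tcp_pos"]*1000,s["grip_width"]*1000,s["grasp_force"]])
    if i<3: vision.get_image("top")
L=np.array(L); m=L.mean(0).round(3)
print("t",round(s["time"],2),"F",m[:3],"T",m[3:6],"Tz",L[:,5].round(3),"yaw",m[6],"p",m[7:10],"w",m[10],"gf",m[11],"j6",s["joints"][5].round(3))
E
python3 s.py
```

```text
t 4.15 F [-3.663  1.132  5.173] T [0.255 0.502 0.001] Tz [-0.032  0.006  0.027  0.003] yaw 22.851 p [596.117  87.024 123.581] w 41.021 gf 30.346 j6 1.274
```

Call:
carry_out --rows '[1, 0, 0, 0, 0, 0, 2, 1, 0, 0, 0, 0, 0, 2, 1, 0, 0, 0, 0, 0, 0, 1, 0, 0, 0, 0, 0, 0]'

```text
time: 4.55
tcp_pos: [0.5961, 0.087, 0.1236]
tool_rot: [0.973, 0.232, 0.0, -0.0]
force: [-2.6, 0.7, 5.2]
grip_width: 0.0409
grasp_force: 30.5
```

```bash
python3 s.py
```

```text
t 4.7 F [-2.992  0.595  5.319] T [ 0.183  0.474 -0.076] Tz [-0.064 -0.093 -0.098 -0.05 ] yaw 26.846 p [596.141  86.972 123.574] w 40.99 gf 30.512 j6 1.205
```

Call:
carry_out --rows '[1, 0, 0, 0, 0, 0, 4, 1, 0, 0, 0, 0, 0, 4, 1, 0, 0, 0, 0, 0, 4, 1, 0, 0, 0, 0, 0, 4, 1, 0, 0, 0, 0, 0, 4, 1, 0, 0, 0, 0, 0, 4, 1, 0, 0, 0, 0, 0, 4, 1, 0, 0, 0, 0, 0, 4, 1, 0, 0, 0, 0, 0, 4, 1, 0, 0, 0, 0, 0, 4.5, 1, 0, 0, 0, 0, 0, 2, 1, 0, 0, 0, 0, 0, 2]'

```text
time: 5.9
tcp_pos: [0.5966, 0.0866, 0.1236]
tool_rot: [0.812, 0.584, 0.0, 0.001]
force: [2.8, -3.0, 4.0]
grip_width: 0.0408
grasp_force: 30.3
```

```bash
python3 s.py
```

```text
t 6.05 F [ 3.014 -3.344  3.461] T [-0.454 -0.404 -0.09 ] Tz [-0.153 -0.055 -0.038 -0.114] yaw 71.404 p [596.554  86.592 123.588] w 40.882 gf 30.37 j6 0.429
```

Call:
carry_out --rows '[1, 0, 0, 0, 0, 0, 1, 1, 0, 0, 0, 0, 0, 1, 1, 0, 0, 0, 0, 0, 0]'

```text
time: 6.35
tcp_pos: [0.5966, 0.0866, 0.1236]
tool_rot: [0.802, 0.597, 0.0, 0.001]
force: [4.2, -3.7, 3.5]
grip_width: 0.0409
grasp_force: 30.4
```

```bash
python3 s.py
```

```text
t 6.5 F [ 4.036 -4.123  2.893] T [-0.648 -0.633 -0.02 ] Tz [ 0.007 -0.023 -0.034 -0.029] yaw 73.293 p [596.562  86.599 123.596] w 41.051 gf 30.408 j6 0.394
```

Torque fell towards zero past the notch crest, so this isn't the stop. On to the next notch.

Call:
carry_out --rows '[1, 0, 0, 0, 0, 0, 3, 1, 0, 0, 0, 0, 0, 3, 1, 0, 0, 0, 0, 0, 3, 1, 0, 0, 0, 0, 0, 2, 1, 0, 0, 0, 0, 0, 2, 1, 0, 0, 0, 0, 0, 0]'

```text
time: 7.1
tcp_pos: [0.5967, 0.0866, 0.1236]
tool_rot: [0.729, 0.684, 0.0, 0.001]
force: [7.0, -3.5, 1.3]
grip_width: 0.0407
grasp_force: 30.4
```

```bash
python3 s.py
```

```text
t 7.25 F [ 6.763 -4.181  2.326] T [-0.669 -0.911 -0.253] Tz [-0.267 -0.236 -0.267 -0.241] yaw 86.294 p [596.731  86.595 123.609] w 40.742 gf 30.374 j6 0.167
```

The resisting torque is −0.25 N·m at nominal notch 0, well above the 0.13 notch peak, so this is the end stop and the knob started in notch 4. Next is clockwise by 3.5° + 90°, first as far as notch 3.

Call:
carry_out --rows '[1, 0, 0, 0, 0, 0, -4, 1, 0, 0, 0, 0, 0, -4, 1, 0, 0, 0, 0, 0, -4, 1, 0, 0, 0, 0, 0, -4, 1, 0, 0, 0, 0, 0, -4, 1, 0, 0, 0, 0, 0, -4, 1, 0, 0, 0, 0, 0, -4, 1, 0, 0, 0, 0, 0, -4, 1, 0, 0, 0, 0, 0, -4, 1, 0, 0, 0, 0, 0, -4, 1, 0, 0, 0, 0, 0, -4, 1, 0, 0, 0, 0, 0, -4.5]'

```text
time: 8.45
tcp_pos: [0.5962, 0.0869, 0.1236]
tool_rot: [0.947, 0.322, 0.0, 0.0]
force: [-0.7, -1.9, 5.1]
grip_width: 0.0407
grasp_force: 30.6
```

```bash
python3 s.py
```

```text
t 8.6 F [-0.233 -1.99   5.515] T [-0.279  0.023  0.048] Tz [ 0.179  0.063 -0.002 -0.049] yaw 37.575 p [596.181  86.885 123.577] w 41.052 gf 30.593 j6 1.014
```

Call:
carry_out --rows '[1, 0, 0, 0, 0, 0, -4, 1, 0, 0, 0, 0, 0, -4, 1, 0, 0, 0, 0, 0, -4, 1, 0, 0, 0, 0, 0, -4, 1, 0, 0, 0, 0, 0, -4, 1, 0, 0, 0, 0, 0, -4, 1, 0, 0, 0, 0, 0, -4, 1, 0, 0, 0, 0, 0, -4, 1, 0, 0, 0, 0, 0, -4, 1, 0, 0, 0, 0, 0, -4, 1, 0, 0, 0, 0, 0, -3, 1, 0, 0, 0, 0, 0, -2]'

```text
time: 9.8
tcp_pos: [0.596, 0.0875, 0.1236]
tool_rot: [0.998, -0.064, -0.0, -0.0]
force: [-2.1, 2.9, 6.9]
grip_width: 0.041
grasp_force: 30.6
```

```bash
python3 s.py
```

```text
t 9.95 F [-1.276  3.036  6.044] T [0.475 0.238 0.041] Tz [0.144 0.011 0.005 0.005] yaw -7.305 p [596.033  87.465 123.572] w 40.953 gf 30.642 j6 1.799
```

Call:
carry_out --rows '[-1, 0, 0, 0, 0, 0, 0, -1, 0, 0, 0, 0, 0, 0, -1, 0, 0, 0, 0, 0, 0, -1, 0, 0, 0, 0, 0, 0, -1, 0, 0, 0, 0, 0, 0, -1, 0, 0, 0, 0, 0, 0, -1, 0, 0, 0, 0, 0, 0]'

```text
time: 10.65
tcp_pos: [0.5961, 0.0869, 0.1233]
tool_rot: [0.998, -0.062, -0.0, -0.0]
force: [-0.1, 0.3, -0.3]
grip_width: 0.0855
grasp_force: 0.0
```

Call:
carry_out --rows '[-1, 0, 0, 20, 0, 0, 0, -1, 0, 0, 25, 0, 0, 0, -1, 0, 0, 25, 0, 0, 0, -1, 0, 0, 25, 0, 0, 0, -1, 0, 0, 25, 0, 0, 0, -1, -17, -36.5, 0, 0, 0, -2.5, -1, -18, -44, 0, 0, 0, -3, -1, -18, -44, 0, 0, 0, -3, 1, -18, -44, 0, 0, 0, -3, 1, -18, -44, 0, 0, 0, -2, 1, -18, -44, 0, 0, 0, -2, 1, 0, 0, 0, 0, 0, 0]'

```text
time: 11.85
tcp_pos: [0.4873, -0.1736, 0.2435]
tool_rot: [0.98, -0.199, 0.0, 0.001]
force: [-0.1, -0.1, -1.1]
grip_width: 0.0281
grasp_force: 0.0
```

```bash
python3 s.py
python3 - <<'E'
import cv2,numpy as np
from plant import vision
o=[]
for n,(a,b,c,e) in(("top",(240,170,460,300)),("scene",(220,170,440,300))):
    im,_=vision.get_image(n); o.append(cv2.resize(cv2.convertScaleAbs(im[b:e,a:c,::-1],alpha=1.8),(500,295),interpolation=cv2.INTER_CUBIC))
cv2.imwrite("pics/g2.png",np.vstack(o))
E
```

```text
t 12.0 F [ 0.075  0.059 -0.24 ] T [-0.01  -0.023 -0.025] Tz [ 0.014 -0.066 -0.02  -0.028] yaw -22.833 p [ 488.323 -171.277  243.437] w 16.359 gf 0.0 j6 1.584
```

View pics/g2.png

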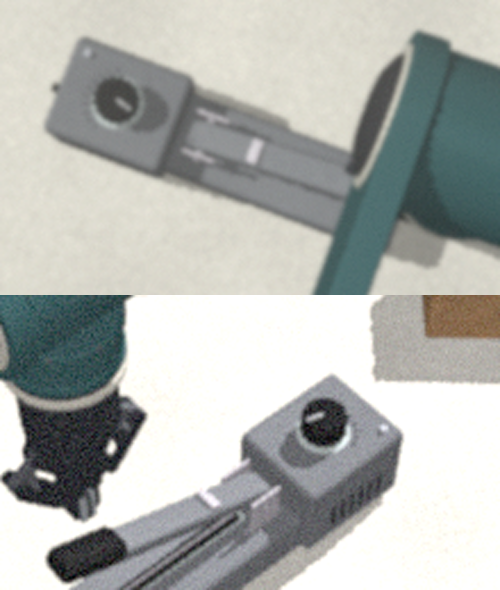

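The top view shows the knob released, with its pointer now down-right (about (123,102) in the crop). The scene view shows the gripper closing above the handle. I'll measure how far the pointer turned; two net clicks from notch 4 should be 30°.

Run:
```python
from h import *
def ang(n,im):
    c=(290.8,214.4) if n=="top" else (362.3,225)
    g=im.astype(float).max(2); v,u=np.mgrid[0:480,0:640]
    R=6.0 if n=="top" else 7.5
    # polar-free: weighted line through bright pixels inside the black disc, on plane z=.129
    r=np.hypot(u-c[0],v-c[1]); m=(r<R); w=np.clip(g[m]-45,0,None)
    X=onz(n,np.c_[u[m],v[m]],.129)[:,:2]; mu=(w[:,None]*X).sum(0)/w.sum(); C=((X-mu)*w[:,None]).T@(X-mu)
    e=np.linalg.eigh(C)[1][:,1]; k=onz(n,[c],.129)[0,:2]; 
    if e@(mu-k)<0:e=-e
    return np.degrees(np.arctan2(e[1],e[0])).round(1),(mu-k).round(4), np.degrees(np.arctan2(*(mu-k)[::-1])).round(1),int(w.sum())
for n in("top","scene"):
    print(n,"before",ang(n,np.load(n+"0.npz")["im"]))
    ims=np.mean([vision.get_image(n)[0].astype(float) for _ in range(3)],0); print(n,"after",ang(n,ims))
    for im in (np.load(n+"0.npz")["im"],ims.astype(np.uint8)):
        c=(291,214) if n=="top" else (362,225)
        print(im.max(2)[c[1]-8:c[1]+9,c[0]-9:c[0]+10])
```

```text
top before (np.float64(-97.4), array([ 0.0023, -0.0072]), np.float64(-72.1), 345)
top after (np.float64(-130.9), array([-0.002 , -0.0055]), np.float64(-109.8), 608)
[[62 59 51 44 39 40 38 39 38 36 40 38 40 44 54 65 76 76 72]
 [58 52 44 40 38 35 36 37 38 37 38 35 36 38 45 55 68 69 71]
 [53 46 39 37 37 36 35 35 36 37 35 35 37 36 39 43 51 61 66]
 [50 42 39 36 36 36 38 37 34 37 36 37 35 36 36 38 41 50 60]
 [48 40 37 36 37 35 37 36 37 36 36 37 37 36 37 36 36 43 56]
 [45 38 37 36 36 36 36 35 37 41 42 40 43 42 41 40 40 39 50]
 [45 37 37 35 36 34 37 37 42 49 55 58 59 59 58 55 49 45 49]
 [47 37 36 37 37 34 37 38 45 56 65 70 73 75 74 69 60 49 49]
 [51 38 37 36 36 36 36 38 44 53 59 63 67 72 70 67 60 51 51]
 [51 39 37 36 35 37 38 38 36 44 45 46 49 52 53 52 50 46 49]
 [52 39 37 38 36 38 36 37 37 37 38 38 39 39 41 41 40 41 49]
 [59 45 39 38 38 38 36 37 35 38 36 36 36 36 37 36 36 43 56]
 [71 53 39 36 36 36 36 36 38 36 36 36 35 35 35 34 35 43 58]
 [80 62 46 39 37 35 36 36 36 35 36 37 37 35 37 36 40 50 61]
 [85 76 60 48 40 38 36 35 37 37 37 34 36 34 35 40 48 59 66]
 [88 89 80 62 48 38 38 36 34 35 35 
[... 3688 characters left out ...]
  33  24  25  33  29  25  27  24  28  26  22
   29]
 [ 30  31  40  43  41  26  23  21  27  25  26  26  28  25  24  31  34  27
   36]
 [ 25  12  19  17  22  26  26  26  26  29  25  33  31  31  24  26  29  19
   36]
 [ 16  22  11  27  15  19  32  24  33  24  28  26  28  24  27  20  22  27
   46]
 [ 25  16  15  15  26  24  23  26  18  22  31  24  24  23  26  23  25  22
   49]
 [ 41  17  19  24  24  23  15  22  17  17  19  21  23  17  26  19   9  20
   55]
 [ 46  20  17  19  22  12  21  24  14  16  17  20  24  22  16  13  17  33
   72]
 [ 61  37  22  21  18  19  18  25  16  21  22  22  16  19  25  17  26  62
  101]
 [ 80  69  37  14  16  13  21  20  24  22  15  17  21  22  19  24  42  89
  128]]
```

The pointer turned about 30° clockwise in both views, which is two net clicks from notch 4, so the knob is in notch 6. Now the press.

Call:
carry_out --rows '[1, 0, 0, -15, 0, 0, 0, 1, 0, 0, -15, 0, 0, 0, 1, 0, 0, -12, 0, 0, 0, 1, 0, 0, 0, 0, 0, 0]'

```text
time: 12.8
tcp_pos: [0.4883, -0.1693, 0.1985]
tool_rot: [0.981, -0.196, -0.002, -0.0]
force: [0.2, 0.3, -0.1]
grip_width: -0.0
grasp_force: 0.0
```

Call:
carry_out --rows '[1, 0, 0, -5, 0, 0, 0, 1, 0, 0, -5, 0, 0, 0, 1, 0, 0, 0, 0, 0, 0]'

```text
time: 13.1
tcp_pos: [0.4892, -0.1696, 0.1912]
tool_rot: [0.981, -0.196, 0.0, 0.0]
force: [1.3, -0.2, 2.4]
grip_width: 0.0
grasp_force: 1.2
```

```bash
python3 s.py
```

```text
t 13.25 F [1.034 0.928 2.429] T [ 0.128 -0.187 -0.018] Tz [-0.004 -0.036 -0.007 -0.026] yaw -22.652 p [ 489.264 -169.558  191.52 ] w -0.032 gf 1.219 j6 1.583
```

Call:
carry_out --rows '[1, -1, -2.5, -8, 0, 0, 0, 1, -1, -2.5, -8, 0, 0, 0, 1, -1, -2.5, -8, 0, 0, 0, 1, -1, -2.5, -8, 0, 0, 0, 1, -1, -2, -8, 0, 0, 0, 1, -1, -2, -8, 0, 0, 0, 1, -0.5, -1, -8, 0, 0, 0, 1, 0, 0, 0, 0, 0, 0]'

```text
time: 14.05
tcp_pos: [0.4822, -0.1846, 0.1341]
tool_rot: [0.981, -0.196, -0.001, -0.0]
force: [0.6, 0.4, 4.7]
grip_width: -0.0002
grasp_force: 2.1
```

Call:
carry_out --rows '[1, 0, 0, -2, 0, 0, 0, 1, 0, 0, -2, 0, 0, 0, 1, 0, 0, 0, 0, 0, 0]'

```text
time: 14.35
tcp_pos: [0.4824, -0.1847, 0.1312]
tool_rot: [0.981, -0.196, -0.0, 0.0]
force: [-2.4, -1.0, 4.9]
grip_width: -0.0005
grasp_force: 2.4
```

Call:
carry_out --rows '[1, 0, 0, -2, 0, 0, 0, 1, 0, 0, 0, 0, 0, 0]'

```text
time: 14.55
tcp_pos: [0.4826, -0.1847, 0.1294]
tool_rot: [0.981, -0.196, 0.0, 0.0]
force: [-2.4, -2.2, 4.7]
grip_width: 0.0002
grasp_force: 2.5
```

Call:
carry_out --rows '[1, 0, 0, -2, 0, 0, 0, 1, 0, 0, 0, 0, 0, 0]'

```text
time: 14.75
tcp_pos: [0.4827, -0.1847, 0.1274]
tool_rot: [0.981, -0.196, 0.0, 0.0]
force: [-1.2, -3.5, 5.6]
grip_width: 0.0004
grasp_force: 2.5
```

Call:
carry_out --rows '[1, 0, 0, -2, 0, 0, 0, 1, 0, 0, 0, 0, 0, 0]'

```text
time: 14.95
tcp_pos: [0.4827, -0.1847, 0.1255]
tool_rot: [0.981, -0.196, 0.0, 0.0]
force: [-1.8, -3.2, 5.9]
grip_width: -0.0
grasp_force: 2.6
```

Call:
carry_out --rows '[1, 0, 0, -2, 0, 0, 0, 1, 0, 0, 0, 0, 0, 0]'

```text
time: 15.15
tcp_pos: [0.4827, -0.1847, 0.1235]
tool_rot: [0.981, -0.196, 0.0, 0.0]
force: [-0.9, -3.2, 5.9]
grip_width: -0.0001
grasp_force: 2.7
```

Call:
carry_out --rows '[1, 0, 0, -2, 0, 0, 0, 1, 0, 0, 0, 0, 0, 0]'

```text
time: 15.35
tcp_pos: [0.4828, -0.1848, 0.1221]
tool_rot: [0.981, -0.196, 0.0, 0.0]
force: [-3.2, -4.0, 10.2]
grip_width: -0.0001
grasp_force: 5.4
```

Call:
carry_out --rows '[1, 0, 0, -1, 0, 0, 0, 1, 0, 0, 0, 0, 0, 0]'

```text
time: 15.55
tcp_pos: [0.4828, -0.1848, 0.1216]
tool_rot: [0.981, -0.196, 0.0, 0.0]
force: [-6.2, -2.6, 15.1]
grip_width: -0.0002
grasp_force: 8.0
```

Call:
carry_out --rows '[1, 0, 0, 0, 0, 0, 0, 1, 0, 0, 0, 0, 0, 0, 1, 0, 0, 0, 0, 0, 0, 1, 0, 0, 0, 0, 0, 0, 1, 0, 0, 0, 0, 0, 0, 1, 0, 0, 0, 0, 0, 0, 1, 0, 0, 0, 0, 0, 0, 1, 0, 0, 0, 0, 0, 0, 1, 0, 0, 0, 0, 0, 0, 1, 0, 0, 0, 0, 0, 0]'

```text
time: 16.55
tcp_pos: [0.4828, -0.1848, 0.1217]
tool_rot: [0.981, -0.196, 0.001, 0.0]
force: [-6.4, -1.7, 15.2]
grip_width: -0.0001
grasp_force: 7.9
```

Call:
carry_out --rows '[1, 0, 0, 8, 0, 0, 0, 1, 1, 2, 9, 0, 0, 0, 1, 1, 2, 9, 0, 0, 0, 1, 1, 2.5, 9, 0, 0, 0, 1, 1, 2.5, 9, 0, 0, 0, 1, 1, 2.5, 9, 0, 0, 0, 1, 1, 2.5, 9, 0, 0, 0, 1, 0, 0, 9, 0, 0, 0, 1, 0, 0, 20, 0, 0, 0, 1, 0, 0, 30, 0, 0, 0, 1, 0, 0, 30, 0, 0, 0, 1, 0, 0, 0, 0, 0, 0]'

```text
time: 17.75
tcp_pos: [0.4893, -0.1709, 0.2756]
tool_rot: [0.981, -0.196, 0.002, 0.0]
force: [-0.7, 0.2, -0.6]
grip_width: 0.0002
grasp_force: 0.0
```

```bash
python3 s.py
python3 - <<'E'
import cv2,numpy as np
from plant import vision
o=[]
for n,(a,b,c,e) in(("top",(240,170,460,300)),("scene",(220,170,440,300))):
    im,_=vision.get_image(n); o.append(cv2.resize(cv2.convertScaleAbs(im[b:e,a:c,::-1],alpha=1.8),(500,295),interpolation=cv2.INTER_CUBIC))
cv2.imwrite("pics/g3.png",np.vstack(o))
E
```

```text
t 17.9 F [-0.028 -0.193 -0.796] T [-0.005 -0.013  0.01 ] Tz [ 0.057 -0.028  0.002  0.008] yaw -22.652 p [ 488.79  -170.647  272.695] w -0.062 gf 0.0 j6 1.581
```

View pics/g3.png

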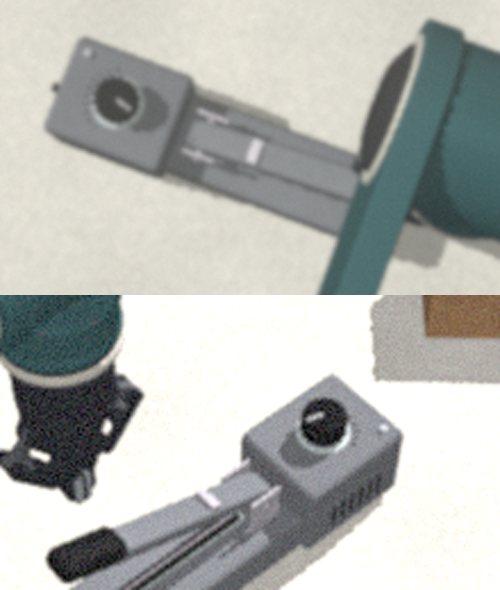

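The sealing arm is back up (handle at about (90,555)), the gripper is clear above it and the knob is unchanged.

```bash
python3 -c "
from plant import arm
print(arm.close_job())"
```

```text
the job is handed in; nothing more can be done
None
```

The job is handed in, with no verdict returned: knob felt against its stop at about 0.25 N·m, turned up six clicks and released (camera shows the expected pointer turn), jaws held at about 15 N on the handle for over 1 s, arm back up, and no move went near the carton, tape or cutter.

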